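# Switch on the dispensing counter

### The arm

A 6-joint arm with a two-finger parallel gripper is mounted at the origin on the work surface. World frame = base frame: x ahead of the robot, y to its left, z up, the work surface at z = 0. Lengths are in m, angles in rad, forces in N, time in s.
With the tool pointing down it reaches from about 0.25 to 0.775 m from the base axis. Payload 4 kg.
Tool frame: the origin (TCP) lies at the very end of the fingers, on their centre line; the grasp point (between the pads) lies 19 mm behind it; z points along the fingers, y is the line along which they close (so a half turn about z gives the same grasp; the last joint's range is limited). The gripper opens to 85 mm and grips with 20 to 120 N. Pads are 22 mm wide; open, the fingers measure 114 mm over their backs; the gripper's body (76 mm by 85 mm) begins 54 mm behind the grasp point. The pads swing forward as they close: fully open they stand 13 mm farther back than shut.
Start: joints at [-1.342, 0.087, 1.371, -0, 1.684, -0.103], TCP at [0.179, -0.52, 0.231] pointing down, gripper open.
Joint ranges: [-3.1, 3.1], [-0.76, 2.03], [0.27, 2.55], [-1.08, 4.22], [0.17, 2.65], [-2.57, 2.57]. Speed limits (rad/s): [2.79, 2.79, 3.14, 3.14, 3.14, 3.14].

### API

Orientations are given as a rotation vector (axis times angle).
In Python, from cell import robot, vision, masks_of, tip_of gives the robot as it stands. The module is installed in compiled form; this text tells all that it offers.
- The arm moves only by the tool move_arm, never from a script. Its argument "rows" is a list of rows, each a list of 7 numbers: the shift along the tool's x, y, z scaled (see below), then the turn, a rotation vector about the tool's x, y, z scaled (see below), then the closure, from -1 (fully open) to 1 (shut). In form: [[x, y, z, wx, wy, wz, jaw], ...]. A call has exactly 8 rows; each row shifts and turns the commanded pose from where the row before left it, along the tool's axes as they then stand; what a row does not reach is not made up. The controller multiplies each number of a shift by 0.2 m and each number of a turn by 45 degrees. A row lasts 1/10 s, in which the tool goes at most 50 mm and 8.59 degrees, less where a joint would pass 70% of its speed; a pose out of reach is approached as far as the arm can. A call with a number of a shift or a turn outside -1 to 1 is refused whole. A call with a gripper value outside its range is refused whole. The fingers move at their own pace and stop on an object; "squeeze" is the grip in N (left out, the last holds). Time passes only in rows, so rows that do not move let the fingers close, or fill a call up. It gives the time, the measured TCP pose, the force, the opening and the grip force at its end, in the units of the state.
- robot.get_state(): the state, without advancing time (a new reading comes with each control period).
- vision.grab_frame(name): name is "scene" or "top"; returns a dict with "color" (420x560x3 uint8, blue, green, red), "range_z" (420x560 float32, m along the optical axis (not along the pixel's ray), 0 where there is no reading), "K" (3x3 intrinsics, pixels), "R" (3x3) and "t" (3): a world point X has camera coordinates R X + t. Camera axes: x right, y down, z forward; pixel columns grow to the right and rows downward; lengths in m; the calibration is good to about 2 mm. A picture is of the moment at which its call begins.
- robot.job_done(): hands the job in; it is judged then, once.
Trained networks look in the newest picture that a camera, given by its name, has taken for a name from the list of things; names that differ only in an ending like _2 or _b are one class to them, and where a whole thing is asked for, a point or a joint stands for the part that bears it (a point fixed in the world has none). Each returns a list of dicts, best first, with "score" (0 to 1); they miss things now and then, are a little off and sometimes report something else, mostly with a low value. They report only what shows in the picture. A call takes as long as a camera call. They do not tell look-alikes from the thing itself.
- masks_of(camera, name): "pixels" (420x560 bool, what is visible of it) and "at" ([row, column] in pixels, amid what is visible of it).
- tip_of(camera, name): "at" ([row, column] in pixels: a listed point, or the origin of a listed thing).
The state is a dict: "time_s": time; "qpos": joint angles; "qd": joint speeds; "joint_efforts": joint torques, N m; "tcp_pos": TCP position; "ee_rot": TCP orientation; "ft_force": force on the tool from outside, world axes, zero at the start; "ft_torque": the same for the moment, N m; "width": opening from 0.0 (shut) to 1.0 (fully open); "finger_force": force on a finger pad.
Only numpy, scipy, OpenCV 4.12 (cv2) and the standard library are available. Lean on these libraries where they do the work, as an engineer would, in place of code of your own. Each camera call takes 0.05 s, during which the arm holds its last target. There are 200 camera calls.

### The job

Start up the clinic's dispensing counter: press down the single raised key on the power block first, then the key on the weighing scale, then the key on the label printer, each with a light touch. Each key should be well down and stays down by itself. Do not pick up, tip or shift the machines, and leave the pump bottle, jar, cup and tape roll where they stand.

Things in the scene. Friction and masses are not known exactly. Their poses are not given: they have to be found in the camera images.
- power_block: Loose black power block, 80 (x) by 180 (y) by 48 mm high, 0.5 to 1 kg, on four feet, two round grey sockets in its top at y = -65 and -20 mm. Origin: centre of its underside, on the counter; z up. Its one key lies in the top at x = 0, y = +55 mm.
- power_key (a joint): The power block's white bar-shaped key, 44 (x) by 22 (y) mm, its top 15 mm above the housing (63 mm above the counter) when up. Key travel in m: 0 = up (off, as at the start), grows as pressed, 0.008 = all the way. It starts to move at about 4 N, which rises to about 5.5 N at 0.005 and 6.5 N at 0.008. The key stays down where it is left and counts as down beyond 0.005.
- power_key_top (a point): Centre of the key's top face; sinks with the key. Pressed beyond its 8 mm, the whole key gives on a springy mount (7 N, rising by 2 N per mm, for 5 mm) and comes back from there.
- scale: Loose grey weighing scale, 190 (x) by 160 (y) by 40 mm high, 0.6 to 1.3 kg, with a round steel pan 116 mm across centred at x = +30 mm, its top 53 mm above the counter, and a small display at x = -65, y = +35 mm. Origin: centre of its underside, on the counter; z up. Its key lies in the top at x = -65, y = -45 mm.
- scale_key (a joint): The scale's white round key, 28 mm across, its top 15 mm above the housing (55 mm above the counter) when up. Key travel in m: 0 = up (off, as at the start), grows as pressed, 0.008 = all the way. It starts to move at about 4 N, which rises to about 5.5 N at 0.005 and 6.5 N at 0.008. The key stays down where it is left and counts as down beyond 0.005.
- scale_key_top (a point): Centre of the key's top face; sinks with the key. Pressed beyond its 8 mm, the whole key gives on a springy mount (7 N, rising by 2 N per mm, for 5 mm) and comes back from there.
- printer: Loose black label printer, 170 (x) by 130 (y) by 100 mm high, 0.65 to 1.35 kg, a blank white label sticking 45 mm out of its front (-x) face, a clear window (2 mm proud) over the paper roll in the rear of its top. Origin: centre of its underside, on the counter; z up. Its key lies in the top at x = -50 mm, y = 0.
- printer_key (a joint): The printer's white square key, 26 by 26 mm, its top 15 mm above the housing (115 mm above the counter) when up. Key travel in m: 0 = up (off, as at the start), grows as pressed, 0.008 = all the way. It starts to move at about 4 N, which rises to about 5.5 N at 0.005 and 6.5 N at 0.008. The key stays down where it is left and counts as down beyond 0.005.
- printer_key_top (a point): Centre of the key's top face; sinks with the key. Pressed beyond its 8 mm, the whole key gives on a springy mount (7 N, rising by 2 N per mm, for 5 mm) and comes back from there.
- pump_bottle: Bystander: loose clear pump bottle, 60 mm across, 138 mm high, beyond the machines. Origin: centre of its underside.
- jar: Bystander: loose glass jar with a steel lid, 72 mm across, 85 mm high, beyond the machines. Origin: centre of its underside.
- cup: Bystander: loose white paper cup, 68 mm across, 75 mm high, to one side of the machines. Origin: centre of its underside.
- tape_roll: Bystander: loose roll of grey tape lying flat, 64 mm across, 25 mm high, to one side of the machines. Origin: centre of its underside.
There are look-alikes about, which are no part of the job. Of the things that look like the scale, take the one that is farthest to the robot's right at the start. What is shaped like the power_block but green is not meant.

How it is judged:
On the way, in this order (a step that is already met when the one before it is completed fails the run):
1. the power block's key is down (value of joint power_key above 0.005 m), for 0.05 s.
2. the scale's key is down (value of joint scale_key above 0.005 m), for 0.05 s.
3. the label printer's key is down (value of joint printer_key above 0.005 m), for 0.05 s.
At the end, for the whole second after the job is handed in: All three keys are down by more than 5 of their 8 mm; each machine stands upright within 15 mm, and each bystander upright within 20 mm, of where it began, at rest (value of joint each of power_key, scale_key, printer_key above 0.005 m and distance of each of power_block, scale, printer from where it was at the start of the episode below 0.015 m and distance of each of pump_bottle, jar, cup, tape_roll from where it was at the start of the episode below 0.02 m and angle between each of power_block, scale, printer, pump_bottle, jar, cup, tape_roll's own z axis and vertical below 0.1 rad and linear speed of each of power_block, scale, printer, pump_bottle, jar, cup, tape_roll below 0.02 m/s); the robot touches nothing.
It fails at once if the scale's key goes down (5 mm) before the power block's (value of joint scale_key above 0.005 m and value of joint power_key below 0.005 m).
It fails at once if the printer's key goes down (5 mm) before the scale's (value of joint printer_key above 0.005 m and value of joint scale_key below 0.005 m).
It fails at once if a machine is pushed harder than 20 N (contact force between any of the fingers, the arm and power_block above 20 N or contact force between any of the fingers, the arm and scale above 20 N or contact force between any of the fingers, the arm and printer above 20 N).
It fails at once if a machine is lifted by more than 10 mm, shifted by more than 15 mm or tipped (0.15 rad) (height (world z) of any of power_block, scale, printer above 0.01 m or distance of any of power_block, scale, printer from where it was at the start of the episode above 0.015 m or angle between any of power_block, scale, printer's own z axis and vertical above 0.15 rad).
It fails at once if a bystander is moved by more than 20 mm or tipped over (0.3 rad) (distance of any of pump_bottle, jar, cup, tape_roll from where it was at the start of the episode above 0.02 m or angle between any of pump_bottle, jar, cup, tape_roll's own z axis and vertical above 0.3 rad).
It also fails if it takes over 67 s, if anything falls off the work surface, if the arm or the gripper's body presses on something with over 40 N, if the wrist force passes 120 N, or if a joint passes its speed limit or range.

## Working session

There is one attempt and no reset: what is moved stays moved. The work goes in short steps, Python scripts to look and compute and a tool call to move; the robot and the scene stay as the last step left them, time stands still between calls to the robot, and variables do not carry over. Pictures are saved under pics/ and viewed, at most 10 in all, crops included, and the job is handed in when it is done.

Besides the shell and the picture viewer there is one more tool, called after ">>>" as a command line: name --pt "numbers of a row" for each row, then --argument value for the rest. move_arm: Moves the arm, as the interface text tells. Shifts and turns lie within -1 to 1; 1 stands for 0.2 m of shift or 45 degrees of turn. Its arguments: {"type":"object","properties":{"rows":{"type":"array"},"squeeze":{"type":"number"}},"required":["rows"]}

```bash
mkdir -p pics
cat > h.py <<'E'
import numpy as np, cv2
from cell import robot, vision, masks_of, tip_of
def pt(f,r,c,z=None):
    K,R,t=f["K"],f["R"],f["t"]
    ray=R.T@(np.linalg.inv(K)@[c,r,1]); o=-R.T@t
    if z is None:
        w=f["range_z"][max(0,int(r)-2):int(r)+3,max(0,int(c)-2):int(c)+3]; w=w[w>0]
        return o+ray*np.median(w) if w.size else None
    return o+ray*(z-o[2])/ray[2]
E
python3 - <<'E'
from h import *
np.set_printoptions(precision=4,suppress=True)
Z=dict(power_key_top=.063,scale_key_top=.055,printer_key_top=.115)
for cam in("top","scene"):
    f=vision.grab_frame(cam); cv2.imwrite(f"pics/{cam}0.png",f["color"])
    print(cam,"cam at",-f["R"].T@f["t"])
    for n in ["power_key_top","scale_key_top","printer_key_top"]:
        for d in tip_of(cam,n): print(n,round(d["score"],2),np.array(d["at"]),pt(f,*d["at"]),pt(f,*d["at"],Z[n]))
    for n in ["power_block","scale","printer","pump_bottle","jar","cup","tape_roll"]:
        for d in masks_of(cam,n): print(n,round(d["score"],2),d["at"],d["pixels"].sum(),pt(f,*d["at"]))
s=robot.get_state();print(s)
E
```

```text
top cam at [0.3362 0.0041 1.3911]
power_key_top 0.62 [189.5 338.8] [ 0.5674 -0.2162  0.0526] [ 0.5656 -0.2145  0.063 ]
scale_key_top 0.64 [276.5 179.5] [0.257  0.3334 0.0543] [0.2571 0.3333 0.055 ]
scale_key_top 0.43 [211.5 299. ] [ 0.4866 -0.0753  0.0558] [ 0.4867 -0.0753  0.055 ]
scale_key_top 0.37 [263.2 110.9] [0.299  0.5753 0.0442] [0.2992 0.5708 0.055 ]
printer_key_top 0.55 [201.6 183.5] [0.5088 0.3173 0.1112] [0.5083 0.3164 0.115 ]
power_block 0.79 [194.0, 353.0] 1247 [ 0.5525 -0.2673  0.0487]
power_block 0.68 [255.9, 353.4] 1225 [ 0.3345 -0.266   0.0486]
scale 0.81 [247.9, 133.3] 2569 [0.3525 0.498  0.0527]
scale 0.78 [274.9, 204.2] 2552 [0.2634 0.2492 0.0533]
scale 0.72 [194.2, 286.0] 2287 [ 0.548  -0.0291  0.0524]
printer 0.59 [192.4, 186.2] 2241 [0.5417 0.3118 0.1019]
pump_bottle 0.88 [135.7, 311.9] 298 [ 0.7485 -0.1163  0.0981]
jar 0.95 [142.9, 252.3] 391 [0.7233 0.0918 0.0856]
jar 0.67 [214.5, 296.9] 43 [ 0.4762 -0.0681  0.0538]
tape_roll 0.74 [181.4, 146.0] 204 [0.5936 0.4794 0.0179]
scene cam at [1.4343 0.1466 0.8258]
power_key_top 0.66 [179.2 197.7] [ 0.396  -0.2815  
[... 1073 characters left out ...]
.4 [214.1, 186.6] 1530 [ 0.5548 -0.2637  0.0483]
cup 0.86 [211.3, 115.6] 617 [ 0.6087 -0.4536  0.0717]
tape_roll 0.64 [209.1, 391.8] 98 [0.5004 0.3157 0.1157]
tape_roll 0.17 [216.1, 198.8] 136 [ 0.5718 -0.2193  0.0618]
{'time_s': 1.1, 'qpos': array([-1.3421,  0.0872,  1.3707, -0.    ,  1.6836, -0.1031]), 'qd': array([-0.0001, -0.0001,  0.0002, -0.0003, -0.0027, -0.0008]), 'joint_efforts': array([ -0.0014, -35.1737, -31.3465,  -0.0001,   0.0005,  -0.    ]), 'tcp_pos': array([ 0.1792, -0.52  ,  0.2314]), 'ee_rot': array([ 3.0983,  0.5187, -0.    ]), 'ft_force': array([-0.4775,  0.2312,  1.508 ]), 'ft_torque': array([ 0.0054, -0.0203,  0.0041]), 'finger_force': 0.0, 'width': 0.9987522578912011}
```

View pics/top0.png

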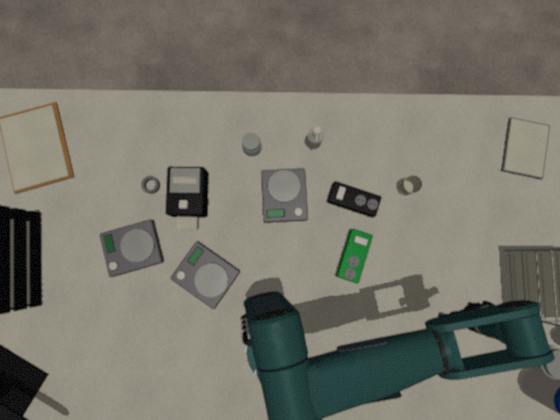

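View pics/scene0.png

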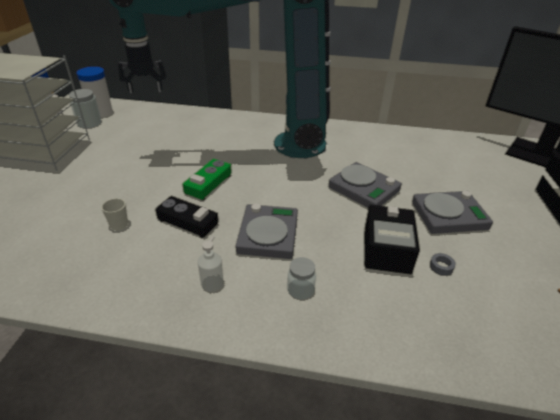

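The top view shows these candidates:
- **Power blocks:** black at (194,353) and green at (256,353). I take the black one.
- **Scales:** (194,286), (275,204) and (248,133). I take (194,286), the farthest right (y≈-0.03).
- **Printer:** only one, at (192,186).

Next I refine the key centres from white blobs and check my choice in a crop.

```bash
cat > blob.py <<'E'
from h import *
np.set_printoptions(precision=4,suppress=True)
fs={c:vision.grab_frame(c) for c in("top","scene")}
G={"power":(.558,-.217,.063),"scale":(.489,-.077,.055),"printer":(.50,.317,.115)}
def px(f,X):
    q=f["K"]@(f["R"]@np.array(X)+f["t"]); return q[:2]/q[2]
vis={}
for n,g in G.items():
    P=[]
    for c,f in fs.items():
        u,v=px(f,g); u,v=int(u),int(v); r=11
        sub=f["color"][v-r:v+r+1,u-r:u+r+1]
        m=sub.min(2); z=f["range_z"]
        vv,uu=np.mgrid[v-r:v+r+1,u-r:u+r+1]
        W=np.array([pt(f,a,b) if z[a,b]>0 else [9,9,9] for a,b in zip(vv.ravel(),uu.ravel())])
        th,bw=cv2.threshold(m,0,255,cv2.THRESH_OTSU)
        k,l,st,ce=cv2.connectedComponentsWithStats(bw)
        i=min(range(1,k),key=lambda i:np.hypot(*(ce[i]-r))-0.1*min(st[i,4],60))
        a=(ce[i]+[u-r,v-r]); H=W[(l==i).ravel()]; H=H[H[:,0]<8]
        print(n,c,"th",th,"blob",a,st[i],"at z",pt(f,a[1],a[0],g[2]),"zmed",np.median(H,0))
        K,R,t=f["K"],f["R"],f["t"]; P.append((K@np.c_[R,t],a))
        vis[n,c]=cv2.resize(f["color"][v-25:v+26,u-32:u+33],None,fx=4,fy=4,interpolation=cv2.INTER_CUBIC)
    X=cv2.triangulatePoints(P[0][0],P[1][0],P[0][1],P[1][1])[:,0];print(n,"tri",X[:3]/X[3])
cv2.imwrite("pics/crop1.png",np.vstack([np.hstack([vis[n,c] for n in G]) for c in fs]))
E
python3 blob.py
```

```text
power top th 80.0 blob [340.4792 192.7396] [ 8  6 10 14 96] at z [ 0.5541 -0.2204  0.063 ] zmed [ 0.5538 -0.2215  0.0616]
power scene th 76.0 blob [202.0849 208.2239] [  0   0  23  19 259] at z [ 0.5367 -0.2208  0.063 ] zmed [ 0.5128 -0.2303  0.0484]
power tri [ 0.5516 -0.2164  0.0756]
scale top th 117.0 blob [298.2075 211.283 ] [ 6  9  9  8 53] at z [ 0.4875 -0.0725  0.055 ] zmed [ 0.4883 -0.0719  0.0537]
scale scene th 115.0 blob [252.2891 201.3912] [  0   0  23  23 294] at z [ 0.4658 -0.0863  0.055 ] zmed [ 0.3955 -0.1006  0.002 ]
scale tri [ 0.4865 -0.0767  0.0718]
printer top th 75.0 blob [182.8987 204.    ] [ 7  7  9  9 79] at z [0.5001 0.318  0.115 ] zmed [0.5001 0.3178 0.1131]
printer scene th 82.0 blob [394.5597 205.5844] [  4   0  19  18 243] at z [0.4818 0.3241 0.115 ] zmed [0.3289 0.3418 0.0028]
printer tri [0.4987 0.3183 0.1269]
```

View pics/crop1.png

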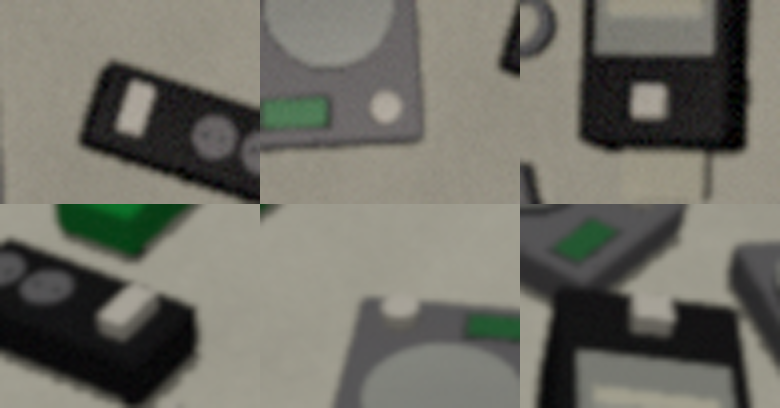

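The crop confirms the black block's bar key, the grey scale's round key and the printer's square key. The top-view blob centres are power (340.5,192.7), scale (298.2,211.3) and printer (182.9,204.0). All three top-view fits look clean. The scene-view blobs leaked into the background, so I ignore them; the scene range puts the key tops at about 0.063, 0.054 and 0.115. I'll move with the gripper shut.

>>> move_arm --pt "0.2 -0.07 0.02 0 0 0 1" --pt "0.2 -0.07 0.02 0 0 0 1" --pt "0.2 -0.07 0.02 0 0 0 1" --pt "0.2 -0.07 0.02 0 0 0 1" --pt "0.2 -0.07 0.02 0 0 0 1" --pt "0.2 -0.07 0.02 0 0 0 1" --pt "0.2 -0.07 0.02 0 0 0 1" --pt "0.2 -0.07 0.02 0 0 0 1"

```text
time_s: 2.0
tcp_pos: [0.4465, -0.3086, 0.1994]
ee_rot: [3.098, 0.519, 0.001]
ft_force: [0.0, -0.8, 0.7]
width: 0.003
finger_force: 0.0
```

```bash
cat > go.py <<'E'
import sys
from h import *
from scipy.spatial.transform import Rotation as Ro
np.set_printoptions(precision=4,suppress=True)
s=robot.get_state(); T=np.array(eval(sys.argv[1]))
d=Ro.from_rotvec(s["ee_rot"]).inv().apply(T-s["tcp_pos"])/.2
print(s["time_s"],s["tcp_pos"],s["ee_rot"],s["ft_force"],s["width"],"units total",d,"per row/8",d/8)
E
python3 go.py .554,-.221,.09
```

```text
2.0 [ 0.4465 -0.3086  0.1994] [3.0978 0.5187 0.0006] [ 0.0111 -0.8307  0.6793] 0.003404302852111771 units total [ 0.651  -0.2396  0.5469] per row/8 [ 0.0814 -0.0299  0.0684]
```

>>> move_arm --pt "0.1 -0.04 0.07 0 0 0 1" --pt "0.1 -0.04 0.07 0 0 0 1" --pt "0.1 -0.04 0.07 0 0 0 1" --pt "0.1 -0.04 0.07 0 0 0 1" --pt "0.1 -0.04 0.07 0 0 0 1" --pt "0.1 -0.03 0.07 0 0 0 1" --pt "0.05 -0.01 0.07 0 0 0 1" --pt "0 0 0.05 0 0 0 1"

```text
time_s: 2.8
tcp_pos: [0.5528, -0.2214, 0.0898]
ee_rot: [-3.097, -0.521, 0.002]
ft_force: [-0.4, 0.4, -0.3]
width: -0.002
finger_force: 0.0
```

```bash
python3 go.py .554,-.221,.07
python3 - <<'E'
from h import *
f=vision.grab_frame("scene");g=f["color"][150:260,130:280];cv2.imwrite("pics/p1.png",cv2.resize(g,None,fx=4,fy=4))
E
```

```text
2.8 [ 0.5528 -0.2214  0.0898] [-3.0973 -0.5213  0.0017] [-0.45    0.4186 -0.2875] -0.0017218498655215656 units total [0.0062 0.0002 0.0992] per row/8 [0.0008 0.     0.0124]
```

View pics/p1.png

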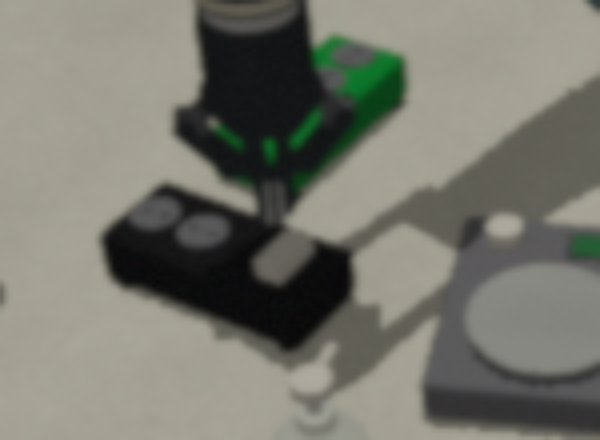

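The shut fingertips are at about (270,222) in the crop, just above the power key at (285,250). I check this alignment by projection.

Run:
```python
from h import *
np.set_printoptions(precision=2,suppress=True)
f=vision.grab_frame("scene")
def px(X):
    q=f["K"]@(f["R"]@np.array(X)+f["t"]); p=q[:2]/q[2]; return (p-[130,150])*4
print("tcp",px([.5528,-.2214,.0898]),"below",px([.5528,-.2214,.063]),"key est",px([.554,-.221,.063]))
b=f["color"].min(2)
sub=b[150:260,130:280]; m=((sub>95)).astype(np.uint8); m[:,:]*=1
# key top via range: points with z 0.055..0.07 near key
K=np.linalg.inv(f["K"]); v,u=np.mgrid[185:235,180:230]
d=f["range_z"][185:235,180:230]; C=(K@np.stack([u.ravel(),v.ravel(),np.ones(u.size)]))*d.ravel()
W=(f["R"].T@(C-f["t"][:,None])).T
k=(W[:,2]>.0575)&(W[:,2]<.068)&(np.hypot(W[:,0]-.554,W[:,1]+.221)<.03)
print(k.sum()); np.set_printoptions(precision=4,suppress=True); print(W[k].mean(0),W[k].min(0),W[k].max(0))
```

```text
tcp [277.03 217.33] below [280.66 246.38] key est [280.67 247.47]
93
[ 0.5562 -0.2207  0.0632] [ 0.5319 -0.238   0.0576] [ 0.578  -0.2055  0.0673]
```

Scene range puts the key at (0.556,-0.221,0.063), which agrees with the top view. I descend slowly.

>>> move_arm --pt "0.01 0 0.05 0 0 0 1" --pt "0 0 0.04 0 0 0 1" --pt "0 0 0.01 0 0 0 1" --pt "0 0 0.01 0 0 0 1" --pt "0 0 0.01 0 0 0 1" --pt "0 0 0.005 0 0 0 1" --pt "0 0 0.005 0 0 0 1" --pt "0 0 0 0 0 0 1"

```text
time_s: 3.7
tcp_pos: [0.5544, -0.2215, 0.0654]
ee_rot: [3.098, 0.519, 0.0]
ft_force: [-0.6, -0.3, 0.6]
width: -0.001
finger_force: 0.0
```

>>> move_arm --pt "0 0 0.005 0 0 0 1" --pt "0 0 0.005 0 0 0 1" --pt "0 0 0.005 0 0 0 1" --pt "0 0 0.005 0 0 0 1" --pt "0 0 0.005 0 0 0 1" --pt "0 0 0.005 0 0 0 1" --pt "0 0 0 0 0 0 1" --pt "0 0 0 0 0 0 1"

```text
time_s: 4.5
tcp_pos: [0.5545, -0.2216, 0.0596]
ee_rot: [3.098, 0.519, 0.001]
ft_force: [-1.6, 0.3, 4.9]
width: -0.002
finger_force: 2.4
```

>>> move_arm --pt "0 0 0.005 0 0 0 1" --pt "0 0 0.005 0 0 0 1" --pt "0 0 0.005 0 0 0 1" --pt "0 0 0.005 0 0 0 1" --pt "0 0 0.003 0 0 0 1" --pt "0 0 0 0 0 0 1" --pt "0 0 0 0 0 0 1" --pt "0 0 0 0 0 0 1"

```text
time_s: 5.3
tcp_pos: [0.5545, -0.2216, 0.0551]
ee_rot: [3.098, 0.519, 0.0]
ft_force: [-1.6, 0.6, 4.5]
width: -0.002
finger_force: 2.8
```

>>> move_arm --pt "0 0 0.005 0 0 0 1" --pt "0 0 0.005 0 0 0 1" --pt "0 0 0 0 0 0 1" --pt "0 0 0 0 0 0 1" --pt "0 0 0 0 0 0 1" --pt "0 0 0 0 0 0 1" --pt "0 0 0 0 0 0 1" --pt "0 0 0 0 0 0 1"

```text
time_s: 6.1
tcp_pos: [0.5546, -0.2216, 0.054]
ee_rot: [3.098, 0.519, 0.001]
ft_force: [-2.4, 0.4, 9.1]
width: -0.002
finger_force: 4.4
```

Run:
```python
from h import *
for i in range(5):
    f=vision.grab_frame("scene"); print(robot.get_state()["ft_force"],robot.get_state()["tcp_pos"][2])
```

```text
[-3.1223426   2.55030406  9.21613801] 0.05398139541458298
[-2.87744658  2.25076073  8.38970475] 0.05397988734107287
[-2.43961637  1.05080558  8.83616009] 0.05397018708179694
[-3.59094709  1.87717915  8.95623543] 0.053961374774052516
[-2.22016025  1.33038933  9.51518716] 0.05396258930944563
```

The force settles near 9 N, above the 7 N mount force, so the power key is fully down. Now I lift and move to the scale.

>>> move_arm --pt "0 0 -0.05 0 0 0 1" --pt "0 0 -0.1 0 0 0 1" --pt "0 -0.05 -0.05 0 0 0 1" --pt "-0.02 -0.2 0 0 0 0 1" --pt "-0.02 -0.2 0 0 0 0 1" --pt "-0.02 -0.2 0 0 0 0 1" --pt "-0.01 -0.15 0 0 0 0 1" --pt "0 0 0 0 0 0 1"

```text
time_s: 7.15
tcp_pos: [0.487, -0.0711, 0.0921]
ee_rot: [-3.095, -0.525, 0.002]
ft_force: [0.6, -1.0, -0.1]
width: -0.004
finger_force: 0.0
```

```bash
python3 go.py .488,-.0725,.06; sed -i 's/^G=.*/G={"power":(.556,-.221,.055),"printer":(.50,.317,.115)}/;s/crop1/crop2/' blob.py; python3 blob.py | grep top
python3 - <<'E'
from h import *
np.set_printoptions(precision=4,suppress=True)
f=vision.grab_frame("scene")
K=np.linalg.inv(f["K"])
def reg(c,lo,hi,r):
    v,u=np.mgrid[0:420,0:560]; d=f["range_z"]
    W=(f["R"].T@((K@np.stack([u.ravel(),v.ravel(),np.ones(u.size)]))*d.ravel()-f["t"][:,None])).T
    k=(d.ravel()>0)&(W[:,2]>lo)&(W[:,2]<hi)&(np.hypot(W[:,0]-c[0],W[:,1]-c[1])<r)
    print(c,k.sum(),W[k].mean(0),np.percentile(W[k,2],[10,50,90]))
reg((.488,-.0725),.048,.065,.02)
reg((.500,.318),.107,.125,.022)
reg((.5555,-.221),.051,.07,.022)
E
```

```text
7.15 [ 0.487  -0.0711  0.0921] [-3.0953 -0.5247  0.0021] [ 0.6207 -1.0444 -0.0746] -0.004027731116662646 units total [0.0029 0.0085 0.1603] per row/8 [0.0004 0.0011 0.02  ]
power top th 81.0 blob [340.1111 193.0333] [ 7  6 10 13 90] at z [ 0.5544 -0.2204  0.055 ] zmed [ 0.5541 -0.22    0.0543]
printer top th 78.0 blob [182.8961 203.9091] [ 7  7  9  9 77] at z [0.5004 0.318  0.115 ] zmed [0.5002 0.3181 0.1129]
(0.488, -0.0725) 56 [ 0.4904 -0.073   0.0552] [0.0505 0.0563 0.058 ]
(0.5, 0.318) 83 [0.5047 0.3169 0.115 ] [0.1092 0.1161 0.1183]
(0.5555, -0.221) 88 [ 0.5569 -0.2205  0.0557] [0.0524 0.0559 0.0578]
```

The top-view range shows the power key at 0.054, so it is down and has not shifted. Now I press the scale key, whose top is at about 0.055.

>>> move_arm --pt "0 0.008 0.06 0 0 0 1" --pt "0 0 0.06 0 0 0 1" --pt "0 0 0.03 0 0 0 1" --pt "0 0 0.01 0 0 0 1" --pt "0 0 0.01 0 0 0 1" --pt "0 0 0.005 0 0 0 1" --pt "0 0 0.005 0 0 0 1" --pt "0 0 0 0 0 0 1"

```text
time_s: 8.1
tcp_pos: [0.4897, -0.0763, 0.0569]
ee_rot: [3.098, 0.519, 0.001]
ft_force: [-0.8, 0.8, 0.7]
width: -0.001
finger_force: 0.0
```

>>> move_arm --pt "0 0 0.005 0 0 0 1" --pt "0 0 0.005 0 0 0 1" --pt "0 0 0.005 0 0 0 1" --pt "0 0 0.005 0 0 0 1" --pt "0 0 0 0 0 0 1" --pt "0 0 0 0 0 0 1" --pt "0 0 0 0 0 0 1" --pt "0 0 0 0 0 0 1"

```text
time_s: 8.9
tcp_pos: [0.4898, -0.0764, 0.0529]
ee_rot: [3.098, 0.519, 0.001]
ft_force: [-0.5, 1.0, 4.1]
width: 0.002
finger_force: 2.2
```

>>> move_arm --pt "0 0 0.005 0 0 0 1" --pt "0 0 0.005 0 0 0 1" --pt "0 0 0.005 0 0 0 1" --pt "0 0 0.005 0 0 0 1" --pt "0 0 0.005 0 0 0 1" --pt "0 0 0.005 0 0 0 1" --pt "0 0 0 0 0 0 1" --pt "0 0 0 0 0 0 1"

```text
time_s: 9.7
tcp_pos: [0.4898, -0.0764, 0.047]
ee_rot: [3.098, 0.519, 0.001]
ft_force: [-1.9, -0.2, 5.8]
width: 0.002
finger_force: 3.0
```

>>> move_arm --pt "0 0 0.005 0 0 0 1" --pt "0 0 0.003 0 0 0 1" --pt "0 0 0 0 0 0 1" --pt "0 0 0 0 0 0 1" --pt "0 0 0 0 0 0 1" --pt "0 0 0 0 0 0 1" --pt "0 0 0 0 0 0 1" --pt "0 0 0 0 0 0 1"

```text
time_s: 10.5
tcp_pos: [0.4898, -0.0764, 0.046]
ee_rot: [3.098, 0.519, 0.001]
ft_force: [-3.4, 1.5, 8.4]
width: 0.002
finger_force: 4.3
```

The force is 8.4 N, so the scale key is bottomed. I lift and head to the printer.

>>> move_arm --pt "0 0 -0.05 0 0 0 1" --pt "0 0 -0.15 0 0 0 1" --pt "0 0 -0.2 0 0 0 1" --pt "0 0 -0.2 0 0 0 1" --pt "0.07 -0.18 0 0 0 0 1" --pt "0.07 -0.18 0 0 0 0 1" --pt "0.07 -0.18 0 0 0 0 1" --pt "0.07 -0.18 0 0 0 0 1"

```text
time_s: 11.3
tcp_pos: [0.4952, 0.0793, 0.1644]
ee_rot: [3.099, 0.518, -0.001]
ft_force: [0.5, 0.5, 0.8]
width: 0.0
finger_force: 0.0
```

>>> move_arm --pt "0.07 -0.18 0 0 0 0 1" --pt "0.07 -0.18 0 0 0 0 1" --pt "0.07 -0.18 0 0 0 0 1" --pt "0.07 -0.18 0 0 0 0 1" --pt "0.07 -0.18 0 0 0 0 1" --pt "0.07 -0.18 0 0 0 0 1" --pt "0 -0.04 0 0 0 0 1" --pt "0 0 0 0 0 0 1"

```text
time_s: 12.1
tcp_pos: [0.5012, 0.3181, 0.1638]
ee_rot: [3.097, 0.522, -0.003]
ft_force: [0.4, 0.5, 0.5]
width: -0.004
finger_force: 0.0
```

```bash
python3 - <<'E'
from h import *
f=vision.grab_frame("scene");cv2.imwrite("pics/s2.png",f["color"])
np.set_printoptions(precision=4,suppress=True)
f=vision.grab_frame("top")
for n in("scale","power_key_top","scale_key_top","printer_key_top"):
    for d in tip_of("top",n)[:4]: print(n,round(d["score"],2),d["at"],pt(f,*d["at"]))
print("scale key z",pt(f,211.3,298.2))
E
python3 go.py .5015,.318,.12
```

```text
scale 0.77 [195.5, 287.9] [ 0.5432 -0.0358  0.054 ]
scale 0.59 [273.0, 205.5] [0.2938 0.1582 0.5356]
power_key_top 0.58 [192.7, 337.5] [ 0.5557 -0.2114  0.0535]
power_key_top 0.41 [241.8, 362.2] [ 0.3832 -0.2938  0.0645]
scale_key_top 0.62 [265.7, 113.5] [0.2909 0.5614 0.0548]
scale_key_top 0.55 [211.3, 297.4] [ 0.4881 -0.07    0.0488]
printer_key_top 0.61 [144.5, 255.8] [0.7176 0.0794 0.0859]
printer_key_top 0.39 [201.5, 182.1] [0.4619 0.2353 0.4604]
scale key z [ 0.4881 -0.0728  0.0491]
12.4 [0.5024 0.3159 0.1653] [3.0987 0.5159 0.0004] [ 0.219  -1.0873 -0.0911] -0.0008079695247929132 units total [-0.0007 -0.0114  0.2262] per row/8 [-0.0001 -0.0014  0.0283]
```

View pics/s2.png

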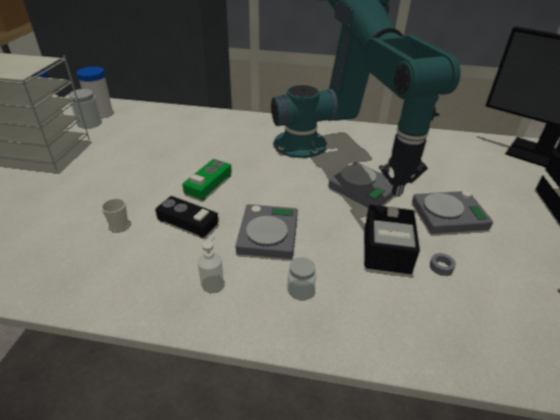

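The fingers are above the printer key at (393,200) and everything else is undisturbed. Before pressing the printer, I confirm the scale key's depth more carefully.

```bash
sed -i 's/^G=.*/G={"power":(.556,-.221,.055),"scale":(.489,-.077,.047)}/;s/crop2/crop3/' blob.py; python3 blob.py | grep top
python3 - <<'E'
from h import *
z=[];h=[]
for i in range(6):
    f=vision.grab_frame("top"); 
    W=np.array([pt(f,r,c) for r in range(210,213) for c in range(297,300)]); z.append(np.median(W[:,2]))
    h.append(pt(f,211,291)[2]); 
print(z,h)
E
```

```text
power top th 81.0 blob [340.1304 192.9565] [ 7  6 10 13 92] at z [ 0.5546 -0.2205  0.055 ] zmed [ 0.5545 -0.2199  0.0541]
scale top th 120.0 blob [297.7925 211.5472] [ 6  8  8  8 53] at z [ 0.4874 -0.0715  0.047 ] zmed [ 0.4861 -0.0723  0.0456]
[np.float64(0.046939712800663225), np.float64(0.047761538171564144), np.float64(0.04760730292225235), np.float64(0.04777826382261385), np.float64(0.04642416848958142), np.float64(0.0476437389563511)] [np.float64(0.04073037491672338), np.float64(0.04058090965417138), np.float64(0.041372530743629676), np.float64(0.04129400818493578), np.float64(0.039616491561493605), np.float64(0.0412601357086364)]
```

The scale key sank from 0.0537 to 0.0456, so it is fully down. Now the printer key, whose top is at 0.115.

>>> move_arm --pt "0 -0.01 0.06 0 0 0 1" --pt "0 0 0.1 0 0 0 1" --pt "0 0 0.05 0 0 0 1" --pt "0 0 0.02 0 0 0 1" --pt "0 0 0.01 0 0 0 1" --pt "0 0 0 0 0 0 1" --pt "0 0 0 0 0 0 1" --pt "0 0 0 0 0 0 1"

```text
time_s: 13.6
tcp_pos: [0.5019, 0.3194, 0.118]
ee_rot: [-3.098, -0.519, -0.003]
ft_force: [0.2, -1.1, -1.0]
width: 0.002
finger_force: 0.0
```

>>> move_arm --pt "0 0 0.005 0 0 0 1" --pt "0 0 0.005 0 0 0 1" --pt "0 0 0.005 0 0 0 1" --pt "0 0 0.005 0 0 0 1" --pt "0 0 0.005 0 0 0 1" --pt "0 0 0 0 0 0 1" --pt "0 0 0 0 0 0 1" --pt "0 0 0 0 0 0 1"

```text
time_s: 14.4
tcp_pos: [0.5015, 0.3192, 0.1124]
ee_rot: [-3.098, -0.519, -0.001]
ft_force: [-0.9, 0.2, 4.6]
width: 0.003
finger_force: 2.3
```

>>> move_arm --pt "0 0 0.005 0 0 0 1" --pt "0 0 0.005 0 0 0 1" --pt "0 0 0.005 0 0 0 1" --pt "0 0 0.005 0 0 0 1" --pt "0 0 0.005 0 0 0 1" --pt "0 0 0.005 0 0 0 1" --pt "0 0 0 0 0 0 1" --pt "0 0 0 0 0 0 1"

```text
time_s: 15.2
tcp_pos: [0.5016, 0.3192, 0.1068]
ee_rot: [-3.098, -0.519, -0.001]
ft_force: [-2.1, -1.1, 7.7]
width: -0.0
finger_force: 3.5
```

>>> move_arm --pt "0 0 0.005 0 0 0 1" --pt "0 0 0.002 0 0 0 1" --pt "0 0 0 0 0 0 1" --pt "0 0 0 0 0 0 1" --pt "0 0 0 0 0 0 1" --pt "0 0 0 0 0 0 1" --pt "0 0 0 0 0 0 1" --pt "0 0 0 0 0 0 1"

```text
time_s: 16.0
tcp_pos: [0.5016, 0.3192, 0.106]
ee_rot: [-3.098, -0.519, -0.002]
ft_force: [-1.8, -1.6, 8.6]
width: 0.002
finger_force: 4.4
```

The force is 8.6 N, so the printer key is bottomed. I lift and back off to check.

>>> move_arm --pt "0 0 -0.05 0 0 0 1" --pt "0 0 -0.1 0 0 0 1" --pt "0 0 -0.2 0 0 0 1" --pt "0 0.1 -0.2 0 0 0 1" --pt "0 0.2 0 0 0 0 1" --pt "0 0.2 0 0 0 0 1" --pt "0 0.2 0 0 0 0 1" --pt "0 0.2 0 0 0 0 1"

```text
time_s: 16.8
tcp_pos: [0.5601, 0.1475, 0.2138]
ee_rot: [3.098, 0.519, -0.002]
ft_force: [0.3, 1.5, 0.4]
width: -0.0
finger_force: 0.0
```

>>> move_arm --pt "-0.1 0.1 0 0 0 0 1" --pt "-0.1 0 0 0 0 0 1" --pt "-0.1 0 0 0 0 0 1" --pt "0 0 0 0 0 0 1" --pt "0 0 0 0 0 0 1" --pt "0 0 0 0 0 0 1" --pt "0 0 0 0 0 0 1" --pt "0 0 0 0 0 0 1"

```text
time_s: 17.6
tcp_pos: [0.5102, 0.1108, 0.2144]
ee_rot: [3.098, 0.52, -0.0]
ft_force: [-0.5, -0.6, 0.1]
width: 0.001
finger_force: 0.0
```

```bash
sed -i 's/^G=.*/G={"power":(.556,-.221,.055),"scale":(.489,-.077,.047),"printer":(.50,.317,.107)}/;s/crop3/crop4/' blob.py; python3 blob.py | grep top; python3 go.py 0,0,0
```

```text
power top th 81.0 blob [340.1136 193.0341] [ 7  6 10 13 88] at z [ 0.5544 -0.2204  0.055 ] zmed [ 0.5545 -0.22    0.0538]
scale top th 117.0 blob [297.7222 211.5185] [ 6  8  8  8 54] at z [ 0.4875 -0.0713  0.047 ] zmed [ 0.4877 -0.0722  0.0453]
printer top th 79.0 blob [183.3731 204.3881] [ 7  7  9  9 67] at z [0.4998 0.3183 0.107 ] zmed [0.5012 0.3195 0.1054]
17.7 [0.5101 0.1107 0.2145] [ 3.0983  0.5193 -0.0004] [ 0.2947 -0.2255 -0.7069] -0.0036066771217255593 units total [-2.5912 -0.3085  1.0731] per row/8 [-0.3239 -0.0386  0.1341]
```

View pics/crop4.png

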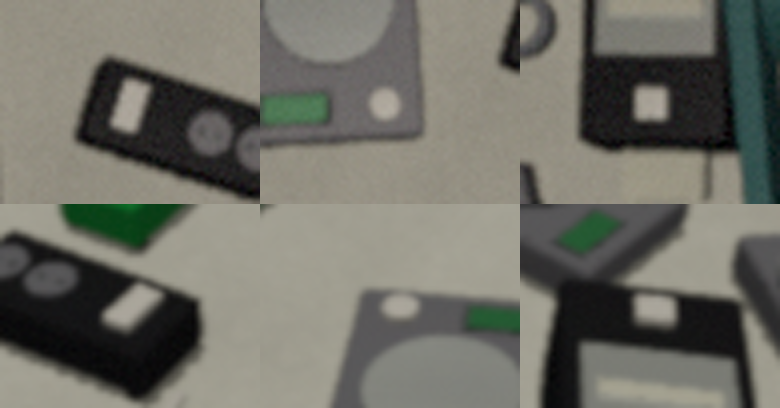

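All three keys sit about 8 mm lower than at the start, at crop positions (130,105), (385,103) and (652,103). The machines have not shifted and the arm is clear of everything.

```bash
python3 -c "
from cell import robot
print(robot.job_done())"
```

```text
the job is handed in; nothing more can be done
None
```

I pressed the power block, scale and printer keys in that order; the camera shows each about 8 mm down with the machines unmoved, and I handed the job in (no verdict was returned).

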